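# Put the secateurs' battery on charge through the dock's sprung dust flaps

## Robot

A 6-joint arm with a two-finger parallel gripper is mounted at the origin on the work surface; the furniture and walls round the work are solid. World frame = base frame: x ahead of the robot, y to its left, z up, the work surface at z = 0. Lengths are in m, angles in rad, forces in N, time in s.
With the tool pointing down it reaches from about 0.375 to 0.9 m from the base axis. Payload 3.1 kg.
Tool frame: the origin (TCP) lies at the centre of the arm's flange, where the gripper is bolted on; the fingertips stand 173 mm ahead of it and the grasp point (between the pads) lies 155 mm ahead of it (tip_extent is the distance from the TCP to the fingertips, in m); z points along the fingers, y is the direction in which the jaws open and shut (so a half turn about z gives the same grasp; the last joint's range is limited). The gripper opens to 85 mm and grips with 20 to 120 N. Pads are 22 mm wide; open, the fingers measure 114 mm over their backs; the gripper's body (76 mm by 85 mm) begins 54 mm behind the grasp point. The pads swing forward as they close: fully open they stand 13 mm farther back than shut.
Start: joints at [-1.472, 0.527, 1.433, -0, 1.181, -0.178], TCP at [0.171, -0.601, 0.405] pointing down, gripper open.
Joint ranges: [-3.08, 3.08], [-0.75, 2.2], [0.22, 2.44], [-1.43, 4.57], [0, 2.65], [-2.85, 2.85]. Speed limits (rad/s): [2.79, 2.79, 3.14, 3.14, 3.14, 3.14].

## Interface

Orientations are given as a unit quaternion [x, y, z, w].
In Python, from station import sense, snapshot, sign_off, tip_extent gives the robot as it stands. The module is installed in compiled form; this text tells all that it offers.
- The arm moves only by the tool servo_tool, never from a script. Its argument "rows" is a list of rows, each a list of 3 entries, a list of its own where there are three numbers: the shift along the tool's x, y, z in mm, then the turn about the tool's z in degrees, then the opening, from -1 (shut) to 1 (fully open), so that 0 is half open. A call has 1 to 8 rows; each row is the pose to reach, as a shift and turn from the pose measured when the call began, along the tool's axes at that moment; what a row does not reach only later rows make up. A row lasts 1/10 s, in which the tool goes at most 50 mm and 8.59 degrees, less where a joint would pass 70% of its speed; a pose out of reach is approached as far as the arm can. A call with a gripper value outside its range is refused whole. The fingers move at their own pace and stop on an object; "force" is the grip in N (left out, the last holds). Time passes only in rows, so rows that repeat a pose let the fingers close. It gives the time, the measured TCP pose, the force and the opening at its end, in the units of the state.
- sense(): the state, without advancing time (a new reading comes with each control period).
- snapshot(name): name is "scene" or "top" or "wrist"; returns a dict with "image" (384x512x3 uint8, blue, green, red), "z_map" (384x512 float32, m along the optical axis (not along the pixel's ray), 0 where there is no reading), "vertical_fov" (degrees; the focal length in pixels is half the picture's height over the tangent of half this angle, whatever the lens; pixels are square), "cx", "cy" (the principal point, pixels), "cam_to_world" (4x4, takes a point from camera to world coordinates). Camera axes: x right, y down, z forward; pixel columns grow to the right and rows downward; lengths in m; the calibration is good to about 2 mm. A picture is of the moment at which its call begins.
- sign_off(): hands the job in, once; it reports no verdict.
The state is a dict: "t": time; "q": joint angles; "qd": joint speeds; "tau": joint torques, N m; "tcp_pos": TCP position; "tool_rot": TCP orientation; "force": force on the tool from outside, world axes, zero at the start; "ft_torque": the same for the moment, N m; "finger_gap": opening from 0.0 (shut) to 1.0 (fully open).
Only numpy, scipy, OpenCV 4.12 (cv2) and the standard library are available. Lean on these libraries where they do the work, as an engineer would, in place of code of your own. Each camera call takes 0.05 s, during which the arm holds its last target. There are 200 camera calls.

## Task

Put the battery pack of the cordless secateurs on charge: set it upright into the mouth of the charging dock, with its side rib in the keyway, and with closed fingertips press it gently down through the spring flaps, against the lift, until the catches click and hold it home. Then draw your fingers out so that both flaps spring shut over it and keep the spray water out. Do not force the dock past its stop (more than 36 N would break it) and leave the other things on the table alone.

Things in the scene. Friction and masses are not known exactly. Their poses are not given: they have to be found in the camera images.
- pack: battery pack, upright, 0.24 kg (+-20 %). Origin: centre of its underside, z up. Black body 32 mm (x) by 64 mm (y), 46 mm tall, its foot set in by 2 mm or more all round; on it, centred, a grey ribbed head 28 mm (x) by 50 mm (y) up to 70 mm, leaving a 7 mm shoulder at each y end. Pick it from above by the head, fingers closing along y on its 50 mm.
- pack_head (a point): centre of the flat top of the pack's head, 70 mm above its underside: the place to push on with closed fingertips
- pack_rib (a point): middle of the outer face of the pack's key rib, on the body's +y end: 8 mm wide, centred at pack x = +10 mm, 4 mm proud, from 5 to 45 mm height
- dock: charging dock, fixed: grey box with rounded corners, 116 mm (x) by 132 mm (y), 130 mm tall, black cap, cable at the back (+x). Origin: centre of its underside; z up. The pack goes in upright with its x and y along the dock's. The bar on its front is a fixed detail. Over 36 N between pack and dock (all contacts added, flaps, lift and catches too) bends its charging contacts.
- mouth (a point): centre of the dock's mouth in the plane of the rim, 130 mm above the table, axes as the dock's. A vertical shaft 34.5 mm (x) by 66.5 mm (y): 1.25 mm play each side of the pack's body, with a lead-in chamfer about 3 mm wide at the rim. The shut flaps lie 7 mm below the rim.
- keyway (a point): middle of the keyway for the pack's rib, at the rim on the mouth's +y side: 12 mm wide, from dock x = +4 to +16 mm, 6 mm deep. The wrong way round the pack does not enter.
- shaft_top (a point): point on the mouth's axis 38 mm below the rim. Here, or up to 12 mm lower, the pack's underside meets a spring lift that pushes up with about 6 N (12 N at the bottom of its travel). Let go there, the pack stands in the mouth with its head 20 to 32 mm above the rim.
- shaft_end (a point): point on the axis 34 mm below the rim. Two catches snap over the shoulders when the head's top is 28 to 40 mm below the rim; the depth differs from dock to dock, is not visible and must be felt: the push rises to some 15 N at the catches, falls, then a hard stop comes 2 mm below the click. A push of 22 N is safe. Not clicked, the pack is lifted again. Closed fingertips must reach 43 mm below the rim.
- flap_front (a joint): front (-x side) aluminium flap leaf just under the rim, 20 mm long, hinged along the mouth's -x edge, opening downward against a light spring (about 1 N at its tip); 0 = shut and level, 1.57 = hanging straight down, rad
- flap_back (a joint): back (+x side) flap leaf, the mirror image of the front one; 0 = shut, 1.57 = hanging straight down, rad
- mini_pot_2: small empty clay flower pot, 49 mm wide, 38 mm tall, upright; origin at the centre of its underside; bystander, leave it alone
- ribbon_gold: spool of gold ribbon lying flat, 68 x 60 mm, 22 mm tall; origin at about the centre of its underside; bystander, leave it alone
- peg_wood: wooden spring peg lying on the table, 72 x 19 mm, 12 mm tall; bystander, leave it alone
- pen_black: black pen lying on the table, 135 mm long, 10 mm thick; bystander, leave it alone
Mind the look-alikes: they are no part of the job. Of the things like the pack, leave any that is purple; of the rest the larger one is meant.

How it is judged:
On the way, in this order (a step that is already met when the one before it is completed fails the run):
1. the pack has pushed both flaps open and stands upright in the mouth, underside more than 35 mm below the rim and head still above it (value of joint each of flap_front, flap_back above 1 rad and horizontal distance between pack and mouth below 0.006 m and z of pack in the frame of mouth between -0.068 and -0.035 m), for 0.1 s.
2. the pack is pressed down to its catches, underside more than 96 mm below the rim (z of pack in the frame of mouth below -0.096 m), for 0.1 s.
At the end, for the whole second after the job is handed in: The pack stays caught at the bottom of the bay, its underside more than 96 mm below the rim (an uncaught pack is lifted 20 to 60 mm higher), within 6 mm of the mouth's centre, upright within 0.06 rad and at rest; both flaps are shut within 0.12 rad (z of pack in the frame of mouth below -0.096 m and horizontal distance between pack and mouth below 0.006 m and angle between pack's own z axis and vertical below 0.06 rad and value of joint each of flap_front, flap_back below 0.12 rad and linear speed of pack below 0.02 m/s); the robot touches nothing.
It fails at once if contact force between the pack and the dock above 36 N (contact force between pack and dock above 36 N).
It fails at once if the clay pot moved by more than 30 mm (distance of mini_pot_2 from where it was at the start of the episode above 0.03 m).
It fails at once if the gold ribbon spool moved by more than 30 mm (distance of ribbon_gold from where it was at the start of the episode above 0.03 m).
It fails at once if the wooden peg moved by more than 30 mm (distance of peg_wood from where it was at the start of the episode above 0.03 m).
It fails at once if the pen moved by more than 30 mm (distance of pen_black from where it was at the start of the episode above 0.03 m).
It also fails if it takes over 67 s, if anything falls off the work surface, if the arm or the gripper's body presses on something with over 40 N, if the wrist force passes 120 N, or if a joint passes its speed limit or range.

## Working session

There is one attempt and no reset: what is moved stays moved. The work goes in short steps, Python scripts to look and compute and a tool call to move; the robot and the scene stay as the last step left them, time stands still between calls to the robot, and variables do not carry over. Pictures are saved under pics/ and viewed, about 8 in all and at most 12, crops included, and the job is handed in when it is done.

Besides the shell and the picture viewer there is one more tool, called after "Request:" by a JSON object that holds its "api" and its "payload". servo_tool: Moves the arm, as the interface text tells. Its arguments: {"type":"object","properties":{"rows":{"type":"array"},"force":{"type":"number"}},"required":["rows"]}

```bash
mkdir -p pics; cat > h.py <<'E'
import numpy as np,cv2
from station import *
def grab(n):
    s=snapshot(n); f=192/np.tan(np.radians(s["vertical_fov"])/2); s["f"]=f
    z=s["z_map"]; v,u=np.mgrid[:384,:512]
    P=np.stack([(u-s["cx"])/f*z,(v-s["cy"])/f*z,z,np.ones_like(z)],-1)@np.array(s["cam_to_world"]).T
    s["P"]=P[...,:3]; s["P"][z==0]=np.nan; return s
def ray(s,u,v,h):
    T=np.array(s["cam_to_world"]); d=T[:3,:3]@np.array([(u-s["cx"])/s["f"],(v-s["cy"])/s["f"],1]); o=T[:3,3]
    return o+d*(h-o[2])/d[2]
E
python3 - <<'E'
from h import *
import pickle
A=[grab(n) for n in("scene","top")]
pickle.dump(A,open("a.pkl","wb"))
w=grab("wrist")
for s in A+[w]: print(np.round(s["cam_to_world"],3).tolist(),s["f"],s["cx"],s["cy"])
cv2.imwrite("pics/1.png",A[0]["image"]);cv2.imwrite("pics/2.png",A[1]["image"])
print(sense(),tip_extent)
E
```

```text
[[-0.681, -0.294, 0.671, -0.107], [-0.732, 0.284, -0.619, 0.438], [-0.008, -0.913, -0.408, 0.446], [0.0, 0.0, 0.0, 1.0]] 381.26249399052546 257.42399396775284 194.86549448234896
[[0.028, -0.995, 0.095, 0.372], [-1.0, -0.027, 0.009, -0.054], [-0.006, -0.095, -0.995, 0.976], [0.0, 0.0, 0.0, 1.0]] 440.2863578058992 258.4011730788589 183.93548518307026
[[0.274, -0.919, -0.283, 0.242], [-0.962, -0.262, -0.081, -0.58], [-0.0, 0.294, -0.956, 0.373], [0.0, 0.0, 0.0, 1.0]] 294.3786632114432 258.5108278344556 197.31600942603131
{'t': 0.15, 'q': array([-1.47250418e+00,  5.28294053e-01,  1.43362862e+00,  6.75946050e-06,
        1.18139405e+00, -1.78482959e-01]), 'qd': array([-0.00157801, -0.00212872, -0.00536268,  0.00063116,  0.00061022,
       -0.00135363]), 'tau': array([ 7.11593948e-04, -4.42742372e+01, -1.78276938e+01, -2.62671001e-04,
        5.57763924e-03,  5.86913089e-06]), 'tcp_pos': array([ 0.17079733, -0.60093526,  0.40392613]), 'tool_rot': array([ 9.90439524e-01,  1.37944940e-01,  3.76775771e-05, -8.61219478e-04]), 'force': array([-0.39229136,  0.59025577, -0.34299477]), 'ft_torque': array([-2.75036450e-02, -5.19089972e-02,  3.51302987e-06]), 'finger_gap': 1.000219193126615} 0.1734
```

View pics/1.png

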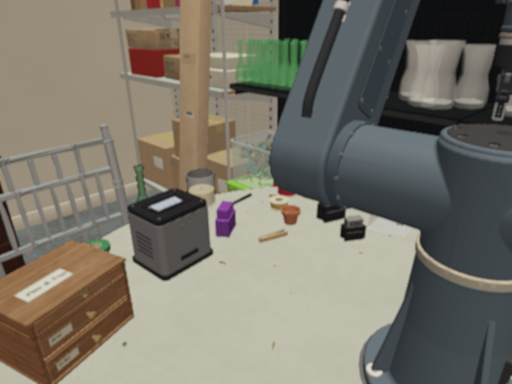

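View pics/2.png

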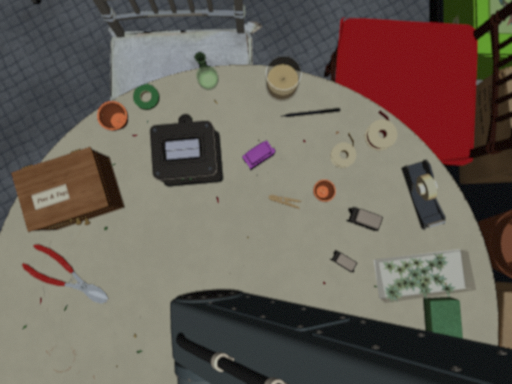

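Pack candidates in the top view: purple (259,154), excluded by colour; a black one with a grey head (365,217); and a smaller black one (344,261). The pack should be the larger non-purple one, (365,217). I'll confirm it in a crop and measure.

```bash
python3 - <<'E'
from h import *
import pickle
A=pickle.load(open("a.pkl","rb")); t=A[1]; P=t["P"]; im=t["image"]
c1=cv2.resize(im[190:280,320:440],(480,360),interpolation=cv2.INTER_CUBIC)
c2=cv2.resize(im[105:200,135:235],(379,360),interpolation=cv2.INTER_CUBIC)
cv2.imwrite("pics/3.png",np.hstack([c1,c2[:, :320]]))
def rep(name,u0,u1,v0,v1,lo,hi,src=t):
    Q=src["P"][v0:v1,u0:u1]; m=((Q[...,2]>lo)&(Q[...,2]<hi))
    q=Q[m]; 
    if len(q)<10: print(name,len(q));return
    r=cv2.minAreaRect((q[:,:2]*1000).astype(np.float32)); print(name,len(q),"z",np.round(np.percentile(q[:,2],[5,50,95]),4),"c",np.round(r[0],1),"sz",np.round(r[1],1),"a",round(r[2],1))
rep("head",340,390,200,236,.055,.085)
rep("body",340,390,200,236,.03,.054)
rep("all",340,390,200,236,.012,.085)
rep("small",325,362,245,275,.012,.085)
rep("smallhead",325,362,245,275,.04,.085)
rep("purple",238,280,138,172,.012,.085)
rep("docktop",135,235,105,200,.12,.15)
rep("dockdeep",155,210,125,175,.05,.127)
Z=P[...,2]; print(np.round(Z[135:165:3,155:212:4]*1000))
print(np.round(Z[200:236:3,344:388:3]*1000))
E
```

```text
head 369 z [0.0621 0.0698 0.073 ] c [ 394.4 -273.4] sz [50.6 29.6] a 72.1
body 139 z [0.0332 0.0456 0.0504] c [ 394.9 -271.4] sz [67.8 31.9] a 71.4
all 547 z [0.0245 0.0686 0.0723] c [ 394.9 -271.4] sz [67.9 31.9] a 71.4
small 296 z [0.0326 0.0531 0.0565] c [ 303.1 -231.6] sz [51.8 24.8] a 60.1
smallhead 216 z [0.0487 0.0541 0.0568] c [ 304.  -230.4] sz [38.8 22.7] a 60.1
purple 533 z [0.0254 0.0687 0.0726] c [526.8 -44.2] sz [32.3 67.8] a 34.6
docktop 3398 z [0.1228 0.1269 0.1312] c [518.4 105.1] sz [108.9 125.3] a 6.3
dockdeep 1395 z [0.1213 0.1253 0.1269] c [516.5 105.8] sz [ 98.  106.8] a 2.0
[[129. 127. 128. 128. 127. 132. 130. 131. 134. 131. 132. 130. 126. 127.
  127.]
 [126. 135. 132. 130. 132. 131. 129. 130. 131. 129. 129. 131. 131. 125.
  125.]
 [126. 129. 128. 131. 124. 122. 124. 123. 125. 124. 124. 130. 130. 128.
  125.]
 [130. 125. 111. 122. 125. 126. 127. 124. 125. 121. 125. 130. 128. 127.
  126.]
 [125. 128. 117. 123. 121. 124. 124. 125. 124. 124. 123. 127. 130. 125.
  128.]
 [127. 128. 129. 106. 122. 124. 124. 122. 123. 125. 123. 129. 130. 124.
  127.]
 [127. 124. 131.
[... 361 characters left out ...]
. -0.]
 [-1.  1.  3.  2. -2.  2.  2. -2. -1. -1.  1. -2.  1. -1.  1.]
 [-1.  0.  4.  1.  1.  4.  1. -1. -1. -0. -2.  2.  1.  0.  0.]
 [ 3.  1. 36. 48. 47. 71. 68.  2.  3.  2. -0.  3. -1. -2. -0.]
 [-0. -0. 21. 47. 53. 70. 71. 68. 72. 73. -2. -1.  0.  3. -0.]
 [ 0.  1. 14. 45. 61. 71. 70. 73. 74. 69. 69. 68. 70. -3. -2.]
 [ 2. -0. 47. 46. 68. 73. 70. 70. 71. 70. 69. 72. 71.  4. -3.]
 [-1.  0. 28. 47. 59. 71. 71. 69. 69. 70. 70. 69. 69.  5.  0.]
 [-2. -0. -0. -1.  6. 33. 47. 66. 69. 73. 68. 71. 47.  2.  3.]
 [ 0.  4.  2. -1.  1.  2.  1. 12. 42. 53. 68. 71.  2.  1. -0.]
 [ 0.  0.  3.  1.  2.  0.  2.  0.  2.  1. 21. 45. -2. -0. -1.]
 [-1.  1. -1.  0. -1.  2.  1.  3. -1.  2.  1. -2.  1.  1.  0.]]
```

View pics/3.png

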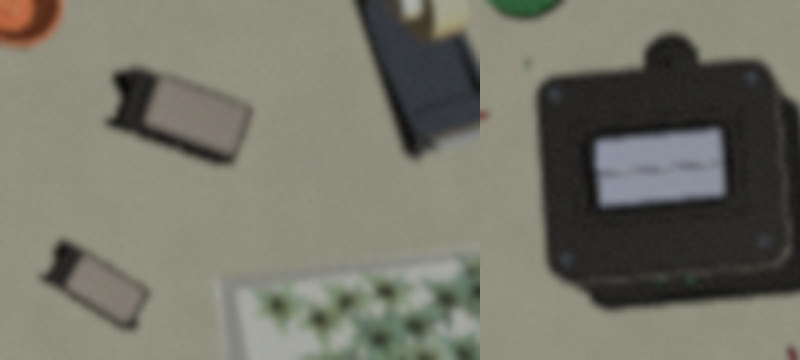

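Crop: the big one (365,217 in the top view) measures 68x32 mm and 70 mm tall, with a rib at its +y end, so it is the pack. The small twin is 52x25 mm. The dock's flaps (silver) are at about (183,149). I'll go above the pack for a wrist look.

Request:
{"api": "servo_tool", "payload": {"rows": [[[38,-32,0],4.5,1],[[76,-64,0],9,1],[[114,-96,0],13.5,1],[[152,-128,0],18,1],[[190,-160,0],22,1],[[228,-191,0],26,1],[[266,-223,0],30,1],[[304,-255,0],34,1]], "force": 40}}

```text
t: 0.95
tcp_pos: [0.3943, -0.2708, 0.4044]
tool_rot: [0.987, -0.159, -0.0, -0.001]
force: [0.6, 0.1, 0.0]
finger_gap: 1.0
```

Request:
{"api": "servo_tool", "payload": {"rows": [[[0,0,0],0,1],[[0,0,0],0,1]]}}

```text
t: 1.15
tcp_pos: [0.3948, -0.2696, 0.4044]
tool_rot: [0.988, -0.157, -0.0, -0.001]
force: [-0.8, 0.3, -0.2]
finger_gap: 1.0
```

```bash
cat >> h.py <<'E'
def rep(s,name,m,h=None):
    """min-area rect of mask m; by depth and by rays on plane h"""
    q=s["P"][m]; r=cv2.minAreaRect((q[:,:2]*1000).astype(np.float32))
    print(name,m.sum(),"z",np.round(np.nanpercentile(q[:,2],[10,50,90]),4),"c",np.round(r[0],1),np.round(r[1],1),round(r[2],1))
    if h is not None:
        cs=max(cv2.findContours(m.astype(np.uint8),0,2)[0],key=cv2.contourArea)[:,0]
        w=np.array([ray(s,u,v,h)[:2]*1000 for u,v in cs],np.float32); r=cv2.minAreaRect(w)
        print("   rays c",np.round(r[0],1),np.round(r[1],1),round(r[2],1), np.round(cv2.boxPoints(r),1).tolist())
E
python3 - <<'E'
from h import *
s=grab("wrist"); st=sense(); print(st["tcp_pos"],st["tool_rot"],st["q"],st["force"],st["t"])
cv2.imwrite("pics/4.png",cv2.resize(s["image"],(768,576),interpolation=cv2.INTER_CUBIC))
P=s["P"]; near=np.hypot(P[...,0]-.394,P[...,1]+.273)<.06
rep(s,"head",near&(P[...,2]>.06)&(P[...,2]<.08),.07)
rep(s,"all",near&(P[...,2]>.015)&(P[...,2]<.08))
E
```

```text
[ 0.39437136 -0.27078696  0.40445528] [ 9.87375156e-01 -1.58398291e-01 -1.84872977e-04 -4.97858394e-04] [-8.36003914e-01  3.31794601e-01  1.79033418e+00  6.38909492e-04
  1.02037590e+00  1.05259454e+00] [-0.33093638 -0.14480974 -0.57952385] 1.2
head 1265 z [0.0672 0.0697 0.0707] c [ 392.4 -273.6] [50.5 30. ] 70.7
   rays c [ 393.7 -273.9] [49.9 29.4] 72.0 [[372.0, -293.1000061035156], [399.8999938964844, -302.20001220703125], [415.3999938964844, -254.8000030517578], [387.3999938964844, -245.6999969482422]]
all 1946 z [0.0408 0.069  0.0705] c [ 393.6 -272.1] [67.7 32. ] 71.0
```

View pics/4.png

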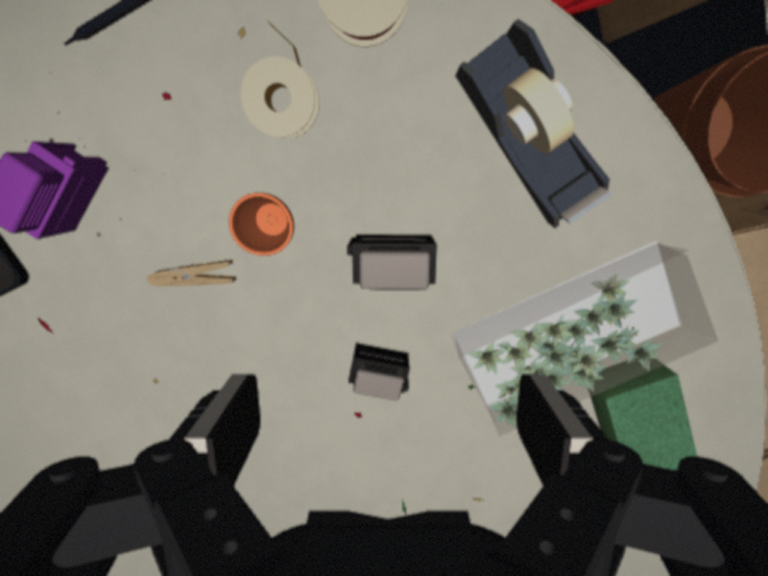

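The wrist view shows the pack at (395,262), rib at its upper left corner (355,245). Head top is at z=0.070 and centre (0.3937,-0.2739), both views agreeing; the tool is aligned to about 0.2°. The twin (380,375) and the pot (262,223) are clear of the fingers. Descending.

Request:
{"api": "servo_tool", "payload": {"rows": [[[0,2,40],0,1],[[0,3.5,80],0,1],[[0,3.5,115],0,1],[[0,3.5,140],0,1],[[0,3.5,140],0,1],[[0,3.5,140],0,1]]}}

```text
t: 1.8
tcp_pos: [0.3928, -0.2755, 0.2644]
tool_rot: [0.987, -0.159, -0.0, -0.001]
force: [0.9, -0.1, 0.6]
finger_gap: 1.0
```

```bash
python3 - <<'E'
from h import *
s=grab("wrist"); st=sense(); print(st["tcp_pos"],st["tool_rot"],st["force"])
P=s["P"]; near=np.hypot(P[...,0]-.394,P[...,1]+.273)<.045
rep(s,"head",near&(P[...,2]>.06)&(P[...,2]<.08),.07)
rep(s,"all",near&(P[...,2]>.015)&(P[...,2]<.08))
E
```

```text
[ 0.39313821 -0.27539335  0.26516815] [ 9.87243487e-01 -1.59217210e-01  4.15270740e-04  7.72340842e-05] [0.15846161 0.04444219 0.52625408]
head 3769 z [0.0669 0.0697 0.0706] c [ 393.1 -273.6] [50.7 29.3] 71.5
   rays c [ 395.2 -274.3] [49.4 30.8] 71.7 [[372.8999938964844, -293.0], [402.1000061035156, -302.6000061035156], [417.6000061035156, -255.6999969482422], [388.3999938964844, -246.10000610351562]]
all 6175 z [0.0338 0.0686 0.0704] c [ 393.8 -271.9] [67.7 32.4] 71.9
```

Request:
{"api": "servo_tool", "payload": {"rows": [[[0,-1,25],0,1],[[0,-1.5,42],0,1],[[0,-1.5,42],0,1],[[0,-1.5,42],0,1],[[0,-1.5,42],0,1]]}}

```text
t: 2.35
tcp_pos: [0.394, -0.2745, 0.2246]
tool_rot: [0.987, -0.159, 0.002, 0.001]
force: [0.2, -0.1, 0.7]
finger_gap: 0.999
```

Request:
{"api": "servo_tool", "payload": {"rows": [[[0,0,0],0,-1],[[0,0,0],0,-1],[[0,0,0],0,-1],[[0,0,0],0,-1],[[0,0,0],0,-1],[[0,0,0],0,-1],[[0,0,0],0,-1],[[0,0,0],0,-1]], "force": 50}}

```text
t: 3.15
tcp_pos: [0.3942, -0.2745, 0.2254]
tool_rot: [0.987, -0.159, 0.002, 0.001]
force: [0.6, 2.0, 6.6]
finger_gap: 0.575
```

Gripped at 49 mm (gap 0.575, expected 50). Lifting, then carrying to a viewpoint short of the dock.

Request:
{"api": "servo_tool", "payload": {"rows": [[[0,0,-10],0,-1],[[0,0,-40],0,-1],[[0,0,-80],0,-1],[[0,0,-120],0,-1],[[0,0,-160],0,-1],[[0,0,-190],0,-1],[[0,0,-205],0,-1],[[0,0,-205],0,-1]]}}

```text
t: 3.95
tcp_pos: [0.3935, -0.2737, 0.4331]
tool_rot: [0.987, -0.159, 0.004, 0.003]
force: [0.6, -1.0, -3.0]
finger_gap: 0.572
```

Request:
{"api": "servo_tool", "payload": {"rows": [[[-13,-46,0],-3,-1],[[-26,-91,0],-6,-1],[[-39,-137,0],-9,-1],[[-52,-183,0],-12,-1],[[-64,-228,0],-15,-1],[[-77,-274,0],-18,-1],[[-90,-320,0],-21,-1],[[-103,-365,0],-24.5,-1]]}}

```text
t: 4.75
tcp_pos: [0.4093, 0.1071, 0.4291]
tool_rot: [0.998, 0.055, 0.002, 0.004]
force: [0.6, -0.4, -2.5]
finger_gap: 0.571
```

Request:
{"api": "servo_tool", "payload": {"rows": [[[0,0,0],0,-1],[[0,0,0],0,-1]]}}

```text
t: 4.95
tcp_pos: [0.4083, 0.1082, 0.4279]
tool_rot: [0.998, 0.057, 0.0, 0.004]
force: [0.7, 0.2, -2.6]
finger_gap: 0.57
```

```bash
python3 - <<'E'
from h import *
s=grab("wrist"); st=sense(); print(st["tcp_pos"],st["tool_rot"],st["force"],st["t"])
cv2.imwrite("pics/5.png",cv2.resize(s["image"],(768,576),interpolation=cv2.INTER_CUBIC))
import pickle; pickle.dump(s,open("w5.pkl","wb"))
P=s["P"]; near=(abs(P[...,0]-.518)<.08)&(abs(P[...,1]-.105)<.08)
rep(s,"cap",near&(P[...,2]>.12)&(P[...,2]<.14),.13)
hsv=cv2.cvtColor(s["image"],cv2.COLOR_BGR2HSV)
m=near&(hsv[...,2]>130)&(P[...,2]>.11)
rep(s,"flaps",m,.123)
E
```

```text
[0.40866869 0.10714816 0.42810427] [9.98433807e-01 5.57736600e-02 7.75202886e-04 4.31629694e-03] [-0.3871197  -0.65576756 -1.90873267] 5.0
cap 18714 z [0.1232 0.1264 0.1297] c [514.  105.5] [103.1 124.5] 6.8
   rays c [513.4 105.8] [100.9 121.4] 6.8 [[456.1000061035156, 160.10000610351562], [470.3999938964844, 39.599998474121094], [570.5999755859375, 51.400001525878906], [556.4000244140625, 172.0]]
flaps 3448 z [0.1221 0.1231 0.1241] c [512.9 105.4] [102.3 124.6] 6.5
   rays c [516.9 105.8] [33.9 65.1] 6.7 [[496.29998779296875, 136.10000610351562], [503.8999938964844, 71.5], [537.5999755859375, 75.4000015258789], [530.0, 140.10000610351562]]
```

View pics/5.png

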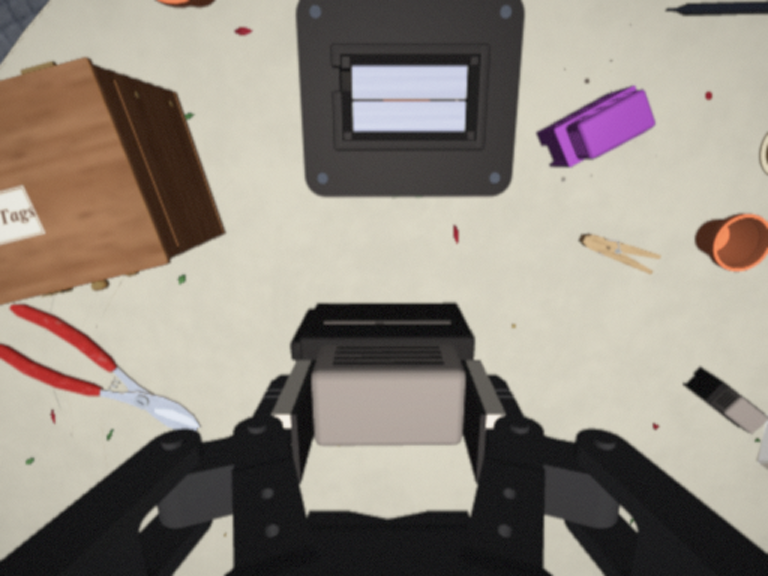

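The wrist view shows the mouth with its flaps at (409,98) and the keyway at upper left (343,80), the same side as the rib. The held pack is at (388,370). Next: the pack's pose in the hand, and a top-view cross-check of the mouth.

```bash
python3 - <<'E'
from h import *
import pickle
s=pickle.load(open("w5.pkl","rb")); P=s["P"]; im=s["image"].astype(int)
hsv=cv2.cvtColor(s["image"],cv2.COLOR_BGR2HSV)
m=np.zeros((384,512),bool); m[235:310,195:325]=1
top=m&(P[...,2]>.262)&(P[...,2]<.29)
print("px z",np.nanpercentile(P[m][:,2],[5,25,50,75,95]))
rep(s,"headtop all",top)
br=(top&(hsv[...,2]>110)&(hsv[...,1]<60)); n,l,st,_=cv2.connectedComponentsWithStats(br.astype(np.uint8)); br=l==1+st[1:,4].argmax()
zt=np.nanmedian(P[br][:,2]); rep(s,"headtop brown",br,zt)
# plane tilt of head top
q=P[br]; A=np.c_[q[:,:2]-q[:,:2].mean(0),np.ones(len(q))]; print("tilt",np.linalg.lstsq(A,q[:,2],rcond=None)[0])
b=np.zeros_like(m); b[198:250,190:325]=1
bb=b&(P[...,2]>.235)&(P[...,2]<.252); rep(s,"shoulder plane",bb,.2465)
# keyway
for z in (s,pickle.load(open("a.pkl","rb"))[1]):
    h=cv2.cvtColor(z["image"],cv2.COLOR_BGR2HSV); Q=z["P"]
    k=(abs(Q[...,0]-.517)<.05)&(abs(Q[...,1]-.105)<.06)&(h[...,2]>130); rep(z,"flaps",k,.123)
E
```

```text
px z [-0.00035492  0.26670295  0.27214132  0.27299492  0.29140025]
headtop all 7201 z [0.2682 0.2724 0.2781] c [406.5 106.3] [28.9 62. ] 7.2
headtop brown 4914 z [0.2715 0.2724 0.2732] c [405.9 106.5] [27.7 49.5] 7.2
   rays c [406.6 106.6] [27.1 48.6] 7.0 [[390.20001220703125, 129.0], [396.1000061035156, 80.80000305175781], [423.0, 84.0999984741211], [417.1000061035156, 132.3000030517578]]
tilt [-1.79938074e-02  1.72731325e-04  2.72365555e-01]
shoulder plane 1980 z [0.2379 0.2473 0.2492] c [416.8 109.6] [10.3 68.2] 7.3
   rays c [418.7 109.8] [14.5 68.2] 6.9 [[407.3999938964844, 142.8000030517578], [415.5, 75.0999984741211], [429.8999938964844, 76.80000305175781], [421.79998779296875, 144.5]]
flaps 3347 z [0.122  0.1231 0.124 ] c [498.2 107.6] [ 72.3 115.8] 5.9
   rays c [516.9 105.8] [33.9 65.1] 6.7 [[496.29998779296875, 136.10000610351562], [503.8999938964844, 71.5], [537.5999755859375, 75.4000015258789], [530.0, 140.10000610351562]]
flaps 499 z [0.1217 0.1236 0.1256] c [517.7 109.7] [31.9 70.3] 6.8
   rays c [518.4 106. ] [31.5 62.5] 6.8 [[499.0, 135.1999969482422], [506.3999938964844, 73.0999984741211], [537.7999877929688, 76.9000015258789], [530.4000244140625, 138.89999389648438]]
```

Request:
{"api": "servo_tool", "payload": {"rows": [[[28,3.3,0],0.3,-1],[[56,6.6,0],0.3,-1],[[84,10,0],0.3,-1],[[110.5,13,0],0.3,-1],[[110.5,13,20],0.3,-1],[[110.5,13,40],0.3,-1],[[110.5,13,50],0.3,-1],[[110.5,13,50],0.3,-1]]}}

```text
t: 5.8
tcp_pos: [0.5196, 0.1044, 0.3765]
tool_rot: [0.999, 0.052, -0.002, 0.004]
force: [0.6, -0.4, -1.7]
finger_gap: 0.569
```

Request:
{"api": "servo_tool", "payload": {"rows": [[[0,0,0],0,-1],[[0,0,0],0,-1]]}}

```text
t: 6.0
tcp_pos: [0.5198, 0.1038, 0.3772]
tool_rot: [0.999, 0.051, -0.001, 0.004]
force: [-0.6, -0.0, -1.7]
finger_gap: 0.572
```

```bash
python3 - <<'E'
from h import *
s=grab("wrist"); c=grab("scene"); st=sense(); print(st["tcp_pos"],st["tool_rot"],st["force"],st["t"])
import pickle; pickle.dump((s,c),open("w6.pkl","wb"))
a=cv2.resize(s["image"],(512,384)); b=cv2.resize(c["image"][140:284,100:292],(512,384),interpolation=cv2.INTER_CUBIC)
cv2.imwrite("pics/6.png",cv2.resize(np.hstack([a,b]),(800,300)))
P=s["P"]; hsv=cv2.cvtColor(s["image"],cv2.COLOR_BGR2HSV)
m=np.zeros((384,512),bool); m[235:310,195:325]=1
br=m&(hsv[...,2]>110)&(hsv[...,1]<60)&(P[...,2]>.2); n,l,q,_=cv2.connectedComponentsWithStats(br.astype(np.uint8)); br=l==1+q[1:,4].argmax()
rep(s,"headtop",br,np.nanmedian(P[br][:,2]))
E
```

```text
[0.51976805 0.1042272  0.37736967] [ 9.98659589e-01  5.15705545e-02 -7.11494029e-04  4.35854574e-03] [-0.36750219  0.35805263 -2.72093807] 6.1
headtop 4962 z [0.2208 0.2217 0.2224] c [516.9 102. ] [28.1 49.4] 6.2
   rays c [517.6 101.9] [27.3 48.6] 5.6 [[501.6000061035156, 124.80000305175781], [506.3999938964844, 76.4000015258789], [533.5999755859375, 79.0999984741211], [528.7999877929688, 127.5]]
```

View pics/6.png

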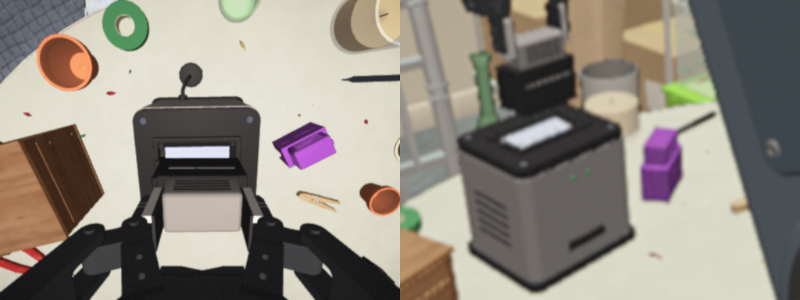

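Request:
{"api": "servo_tool", "payload": {"rows": [[[1,-3.8,0],-0.8,-1],[[1,-3.8,0],-0.8,-1],[[1,-3.8,0],-0.8,-1]]}}

```text
t: 6.4
tcp_pos: [0.5204, 0.1084, 0.3776]
tool_rot: [0.998, 0.059, -0.0, 0.004]
force: [-0.1, -0.5, -2.2]
finger_gap: 0.57
```

```bash
cat > pk.py <<'E'
from h import *
s=grab("wrist"); st=sense(); print(st["tcp_pos"],st["tool_rot"],st["force"],st["t"])
P=s["P"]; hsv=cv2.cvtColor(s["image"],cv2.COLOR_BGR2HSV)
m=np.zeros((384,512),bool); m[235:310,195:325]=1
br=m&(hsv[...,2]>110)&(hsv[...,1]<60)&(P[...,2]>.1); n,l,q,_=cv2.connectedComponentsWithStats(br.astype(np.uint8)); br=l==1+q[1:,4].argmax()
rep(s,"headtop",br,np.nanmedian(P[br][:,2]))
q=P[br]; A=np.c_[q[:,:2]-q[:,:2].mean(0),np.ones(len(q))]; print("tilt",np.linalg.lstsq(A,q[:,2],rcond=None)[0])
k=(abs(P[...,0]-.525)<.04)&(abs(P[...,1]-.105)<.05)&(hsv[...,2]>130)&(P[...,2]<.135)&(P[...,2]>.11)
if k.sum()>20: rep(s,"flap",k,.123)
E
python3 pk.py
```

```text
[0.52035707 0.10838836 0.37754799] [ 9.98259421e-01  5.88096314e-02 -5.21573846e-04  4.39141977e-03] [ 0.70222803  0.62012204 -2.29051869] 6.45
headtop 4968 z [0.2213 0.2222 0.2229] c [518.  106.6] [27.7 49.5] 7.0
   rays c [518.4 106.6] [27.3 48.6] 6.5 [[502.1000061035156, 129.1999969482422], [507.6000061035156, 80.9000015258789], [534.7000122070312, 84.0], [529.2000122070312, 132.3000030517578]]
tilt [-0.02044465 -0.0014339   0.22212682]
flap 1061 z [0.1222 0.1232 0.1242] c [528.  107.8] [13.3 67.9] 8.4
   rays c [527.5 107.1] [10.  65.4] 6.6 [[518.7999877929688, 139.0], [526.4000244140625, 74.0], [536.2999877929688, 75.19999694824219], [528.7000122070312, 140.10000610351562]]
```

Request:
{"api": "servo_tool", "payload": {"rows": [[[0,0.7,5],0,-1],[[0,0.7,12],0,-1],[[0,0.7,18],0,-1],[[0,0.7,22],0,-1],[[0,0.7,24],0,-1],[[0,0.7,24],0,-1]]}}

```text
t: 7.05
tcp_pos: [0.5204, 0.1074, 0.353]
tool_rot: [0.998, 0.059, -0.001, 0.004]
force: [0.8, -0.2, -1.8]
finger_gap: 0.571
```

Request:
{"api": "servo_tool", "payload": {"rows": [[[0,0,1],0,-1],[[0,0,2],0,-1],[[0,0,3],0,-1],[[0,0,4],0,-1],[[0,0,4],0,-1]]}}

```text
t: 7.55
tcp_pos: [0.5203, 0.1074, 0.349]
tool_rot: [0.998, 0.059, -0.001, 0.004]
force: [-0.3, -0.4, -2.3]
finger_gap: 0.569
```

Request:
{"api": "servo_tool", "payload": {"rows": [[[0,0,2],0,-1],[[0,0,4],0,-1],[[0,0,6],0,-1],[[0,0,6],0,-1]]}}

```text
t: 7.95
tcp_pos: [0.5204, 0.1073, 0.3429]
tool_rot: [0.998, 0.059, -0.001, 0.004]
force: [-0.4, -0.7, 0.7]
finger_gap: 0.576
```

Request:
{"api": "servo_tool", "payload": {"rows": [[[0,0,2],0,-1],[[0,0,4],0,-1],[[0,0,6],0,-1],[[0,0,6],0,-1]]}}

```text
t: 8.35
tcp_pos: [0.5203, 0.1072, 0.3364]
tool_rot: [0.998, 0.059, -0.001, 0.004]
force: [0.1, -0.4, -1.8]
finger_gap: 0.572
```

Request:
{"api": "servo_tool", "payload": {"rows": [[[0,0,2],0,-1],[[0,0,4],0,-1],[[0,0,6],0,-1],[[0,0,6],0,-1]]}}

```text
t: 8.75
tcp_pos: [0.5201, 0.1072, 0.3299]
tool_rot: [0.998, 0.059, -0.002, 0.004]
force: [-0.2, 0.2, -2.3]
finger_gap: 0.571
```

Request:
{"api": "servo_tool", "payload": {"rows": [[[0,0,2],0,-1],[[0,0,4],0,-1],[[0,0,6],0,-1],[[0,0,8],0,-1],[[0,0,8],0,-1]]}}

```text
t: 9.25
tcp_pos: [0.5199, 0.1071, 0.3214]
tool_rot: [0.998, 0.059, -0.002, 0.004]
force: [-0.5, -0.5, -2.4]
finger_gap: 0.569
```

Request:
{"api": "servo_tool", "payload": {"rows": [[[0,0,2],0,-1],[[0,0,4],0,-1],[[0,0,6],0,-1],[[0,0,6],0,-1]]}}

```text
t: 9.65
tcp_pos: [0.5198, 0.107, 0.3151]
tool_rot: [0.998, 0.059, -0.003, 0.004]
force: [0.0, -0.6, -3.3]
finger_gap: 0.566
```

```bash
python3 pk.py
```

```text
[0.51981747 0.10702682 0.3151552 ] [ 0.9982619   0.0587224  -0.00251887  0.00430313] [-0.28141903  0.46640707 -3.52282682] 9.7
headtop 5033 z [0.1586 0.1596 0.1604] c [504.6 104.6] [51.5 58.9] 7.3
   rays c [517.4 105.2] [27.7 48.2] 7.3 [[500.6000061035156, 127.4000015258789], [506.79998779296875, 79.5999984741211], [534.2000122070312, 83.0999984741211], [528.0999755859375, 130.89999389648438]]
tilt [ 0.04244768 -0.00382077  0.15939023]
flap 23 z [0.1256 0.1268 0.1277] c [563.9  60.4] [2.1 4. ] 1.5
   rays c [563.2  59.1] [1.7 4. ] 6.7 [[562.0999755859375, 61.0], [562.5999755859375, 57.0], [564.2999877929688, 57.20000076293945], [563.7999877929688, 61.20000076293945]]
```

Request:
{"api": "servo_tool", "payload": {"rows": [[[0,0,1.5],0,-1],[[0,0,3],0,-1],[[0,0,4],0,-1],[[0,0,5],0,-1],[[0,0,5],0,-1]]}}

```text
t: 10.2
tcp_pos: [0.5199, 0.107, 0.3105]
tool_rot: [0.998, 0.059, -0.002, 0.004]
force: [-0.7, -0.7, 4.0]
finger_gap: 0.564
```

```bash
python3 - <<'E'
from h import *
s=grab("wrist"); c=grab("scene")
b=cv2.resize(c["image"][140:284,100:292],(512,384),interpolation=cv2.INTER_CUBIC)
cv2.imwrite("pics/7.png",cv2.resize(np.hstack([s["image"],b]),(800,300)))
print(sense()["force"])
E
```

```text
[-0.59479986 -0.57541505  3.98286393]
```

View pics/7.png

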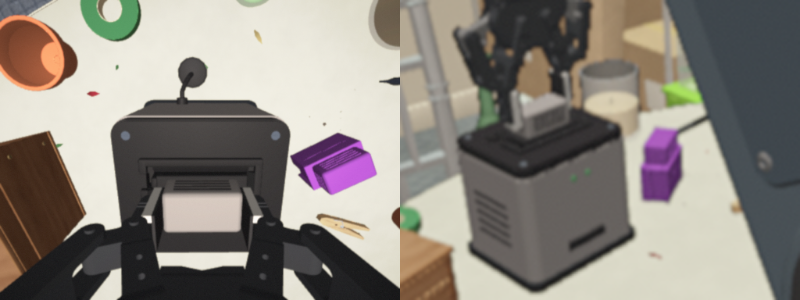

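Picture: the pack stands in the mouth with only its head out, between the fingers. Force rose by 6.4 N, so it is on the lift, about 45 mm deep. Releasing and rising.

Request:
{"api": "servo_tool", "payload": {"rows": [[[0,0,0],0,-0.1],[[0,0,0],0,0.3],[[0,0,0],0,0.6],[[0,0,0],0,1],[[0,0,0],0,1]]}}

```text
t: 10.8
tcp_pos: [0.5199, 0.107, 0.3102]
tool_rot: [0.998, 0.059, -0.002, 0.004]
force: [-1.1, -0.4, -0.2]
finger_gap: 1.001
```

Request:
{"api": "servo_tool", "payload": {"rows": [[[0,0,-15],0,1],[[0,0,-40],0,1],[[0,0,-70],0,1],[[0,0,-70],0,-1],[[0,0,-70],0,-1],[[0,0,-70],0,-1],[[0,0,-70],0,-1],[[0,0,-70],0,-1]]}}

```text
t: 11.6
tcp_pos: [0.5199, 0.1076, 0.3792]
tool_rot: [0.998, 0.059, -0.003, 0.004]
force: [0.5, -0.4, 0.4]
finger_gap: 0.146
```

Request:
{"api": "servo_tool", "payload": {"rows": [[[0,0,0],0,-1],[[0,0,0],0,-1],[[0,0,0],0,-1]], "force": 50}}

```text
t: 11.9
tcp_pos: [0.5199, 0.1076, 0.379]
tool_rot: [0.998, 0.059, -0.004, 0.004]
force: [-0.0, -0.2, -1.2]
finger_gap: 0.001
```

```bash
python3 - <<'E'
from h import *
s=grab("wrist"); print(sense()["force"],sense()["tcp_pos"],sense()["finger_gap"])
P=s["P"]; near=(abs(P[...,0]-.518)<.04)&(abs(P[...,1]-.106)<.04)
rep(s,"head",near&(P[...,2]>.145)&(P[...,2]<.17),.156)
cv2.imwrite("pics/8.png",s["image"])
E
```

```text
[ 0.45356089 -0.72505284  1.24857343] [0.51995927 0.10756366 0.37906302] 0.001599046074218155
head 2863 z [0.1539 0.1572 0.1582] c [517.1 105.3] [28.5 50.8] 6.6
   rays c [518.5 105.5] [30.7 50. ] 6.5 [[500.3999938964844, 128.60000610351562], [506.1000061035156, 79.0], [536.5999755859375, 82.5], [530.9000244140625, 132.10000610351562]]
```

View pics/8.png

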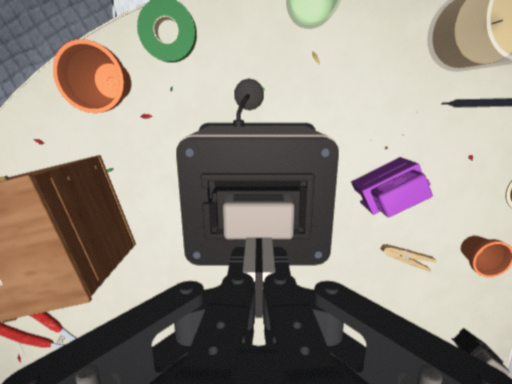

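The pack is standing, head top at z=0.157 (27 mm above the rim), with the closed fingertips above its centre (258,220). Descending to contact, then pressing in small steps.

Request:
{"api": "servo_tool", "payload": {"rows": [[[0,0,10],0,-1],[[0,0,25],0,-1],[[0,0,38],0,-1],[[0,0,44],0,-1],[[0,0,46],0,-1],[[0,0,48],0,-1],[[0,0,50],0,-1],[[0,0,50],0,-1]]}}

```text
t: 12.75
tcp_pos: [0.5198, 0.1071, 0.3296]
tool_rot: [0.998, 0.059, -0.003, 0.004]
force: [-1.4, -0.4, 2.7]
finger_gap: -0.003
```

Request:
{"api": "servo_tool", "payload": {"rows": [[[0,0,2],0,-1],[[0,0,4],0,-1],[[0,0,6],0,-1],[[0,0,6],0,-1]]}}

```text
t: 13.15
tcp_pos: [0.5198, 0.1071, 0.3235]
tool_rot: [0.998, 0.059, -0.003, 0.004]
force: [-0.0, 0.1, 3.0]
finger_gap: -0.001
```

Request:
{"api": "servo_tool", "payload": {"rows": [[[0,0,2],0,-1],[[0,0,4],0,-1],[[0,0,6],0,-1],[[0,0,8],0,-1],[[0,0,8],0,-1]]}}

```text
t: 13.65
tcp_pos: [0.5198, 0.107, 0.3156]
tool_rot: [0.998, 0.059, -0.003, 0.004]
force: [-1.1, 0.1, 5.6]
finger_gap: -0.001
```

Request:
{"api": "servo_tool", "payload": {"rows": [[[0,0,3],0,-1],[[0,0,6],0,-1],[[0,0,9],0,-1],[[0,0,12],0,-1],[[0,0,15],0,-1],[[0,0,15],0,-1]]}}

```text
t: 14.25
tcp_pos: [0.5198, 0.107, 0.3006]
tool_rot: [0.998, 0.059, -0.003, 0.004]
force: [-0.2, 0.3, 4.5]
finger_gap: -0.001
```

Request:
{"api": "servo_tool", "payload": {"rows": [[[0,0,3],0,-1],[[0,0,6],0,-1],[[0,0,9],0,-1],[[0,0,12],0,-1],[[0,0,15],0,-1],[[0,0,15],0,-1]]}}

```text
t: 14.85
tcp_pos: [0.5198, 0.107, 0.2858]
tool_rot: [0.998, 0.059, -0.002, 0.004]
force: [-1.0, 0.3, 7.0]
finger_gap: -0.001
```

Request:
{"api": "servo_tool", "payload": {"rows": [[[0,0,1],0,-1],[[0,0,2],0,-1],[[0,0,3],0,-1],[[0,0,3],0,-1]]}}

```text
t: 15.25
tcp_pos: [0.52, 0.107, 0.2837]
tool_rot: [0.998, 0.059, -0.002, 0.004]
force: [-1.4, 0.5, 10.0]
finger_gap: 0.002
```

Request:
{"api": "servo_tool", "payload": {"rows": [[[0,0,0.7],0,-1],[[0,0,1.3],0,-1],[[0,0,2],0,-1],[[0,0,2],0,-1]]}}

```text
t: 15.65
tcp_pos: [0.5202, 0.1071, 0.2829]
tool_rot: [0.998, 0.059, -0.001, 0.004]
force: [-2.1, 0.2, 14.2]
finger_gap: 0.0
```

Request:
{"api": "servo_tool", "payload": {"rows": [[[0,0,0.7],0,-1],[[0,0,1.3],0,-1],[[0,0,2],0,-1],[[0,0,2],0,-1]]}}

```text
t: 16.05
tcp_pos: [0.5203, 0.1071, 0.2822]
tool_rot: [0.998, 0.059, -0.0, 0.004]
force: [-2.6, 0.4, 13.4]
finger_gap: -0.001
```

The push rises earlier (tips about 21 mm below the rim) than the catches should give. I'll look before pressing harder.

```bash
python3 - <<'E'
from h import *
s=grab("wrist"); c=grab("scene"); st=sense(); print(st["force"],st["ft_torque"],st["tcp_pos"],st["tool_rot"])
a=cv2.resize(s["image"][150:330,150:370],(490,400),interpolation=cv2.INTER_CUBIC)
b=cv2.resize(c["image"][150:250,120:220],(400,400),interpolation=cv2.INTER_CUBIC)
cv2.imwrite("pics/9.png",np.clip(np.hstack([a,b]).astype(float)*1.5,0,255)[:, :800])
E
```

```text
[-1.93319856  1.1509628  13.72748829] [0.06970425 0.44874287 0.01111675] [0.52031518 0.10714044 0.28216845] [ 9.98265693e-01  5.87251225e-02 -4.59440313e-04  4.09333284e-03][ WARN:0@2.052] global loadsave.cpp:1063 imwrite_ Unsupported depth image for selected encoder is fallbacked to CV_8U.
```

View pics/9.png

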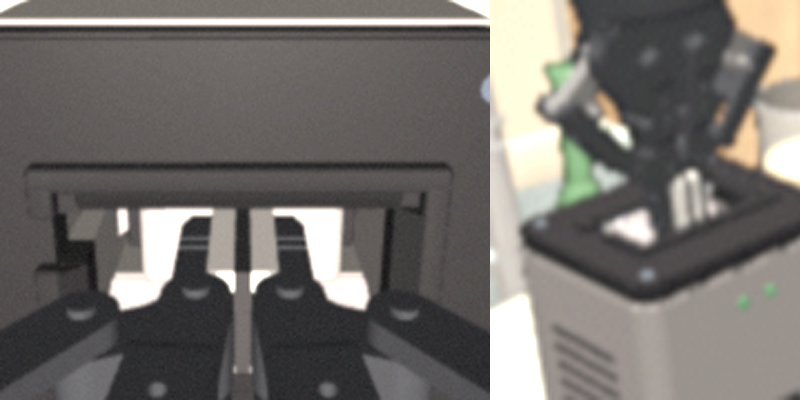

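The fingers have clear room in the mouth and the flaps rest beside them, so this is drag at the tips (Fx about -2 N). I'll ease off, recentre by about 2.5 mm in x, and press again.

Request:
{"api": "servo_tool", "payload": {"rows": [[[0,0,-3],0,-1],[[0,0,-5],0,-1],[[-2.5,-0.5,-6],0,-1],[[-2.5,-0.5,-6],0,-1]]}}

```text
t: 16.55
tcp_pos: [0.5183, 0.1073, 0.2888]
tool_rot: [0.998, 0.059, 0.001, 0.004]
force: [0.1, 0.3, 8.3]
finger_gap: -0.002
```

Request:
{"api": "servo_tool", "payload": {"rows": [[[0,0,1.5],0,-1],[[0,0,3],0,-1],[[0,0,4.5],0,-1],[[0,0,6],0,-1],[[0,0,6],0,-1]]}}

```text
t: 17.05
tcp_pos: [0.5185, 0.1072, 0.2836]
tool_rot: [0.998, 0.059, 0.001, 0.004]
force: [-0.9, 0.7, 9.9]
finger_gap: -0.002
```

Request:
{"api": "servo_tool", "payload": {"rows": [[[0,0,0.7],0,-1],[[0,0,1.3],0,-1],[[0,0,2],0,-1],[[0,0,2],0,-1]]}}

```text
t: 17.45
tcp_pos: [0.5187, 0.1072, 0.2828]
tool_rot: [0.998, 0.059, 0.002, 0.005]
force: [-1.9, 0.4, 13.1]
finger_gap: 0.003
```

Request:
{"api": "servo_tool", "payload": {"rows": [[[0,0,1],0,-1],[[0,0,2],0,-1],[[0,0,2.5],0,-1],[[0,0,2.5],0,-1]]}}

```text
t: 17.85
tcp_pos: [0.5189, 0.1072, 0.2816]
tool_rot: [0.998, 0.059, 0.003, 0.005]
force: [-2.7, 0.6, 14.3]
finger_gap: 0.001
```

```bash
python3 -c "
from h import *
s=sense();print(s['force'],s['ft_torque'],s['tcp_pos'],s['tau'])"
```

```text
[-2.69547766  0.60486047 14.34359457] [1.20555089e-04 5.06113883e-01 2.64363924e-02] [0.51891405 0.1072407  0.28159118] [-3.83545496e-01 -3.28362107e+01 -9.69993353e+00 -5.49574010e-02
 -7.85578843e-01  1.31873749e-03]
```

Request:
{"api": "servo_tool", "payload": {"rows": [[[0,0,1],0,-1],[[0,0,2],0,-1],[[0,0,3],0,-1],[[0,0,3],0,-1]]}}

```text
t: 18.25
tcp_pos: [0.5191, 0.1072, 0.2799]
tool_rot: [0.998, 0.059, 0.004, 0.005]
force: [-2.9, 0.8, 13.5]
finger_gap: -0.0
```

Request:
{"api": "servo_tool", "payload": {"rows": [[[0,0,1],0,-1],[[0,0,2],0,-1],[[0,0,3],0,-1],[[0,0,3],0,-1]]}}

```text
t: 18.65
tcp_pos: [0.5193, 0.1073, 0.2783]
tool_rot: [0.998, 0.059, 0.004, 0.005]
force: [-2.1, 0.2, 14.9]
finger_gap: -0.002
```

Request:
{"api": "servo_tool", "payload": {"rows": [[[0,0,1],0,-1],[[0,0,2],0,-1],[[0,0,3],0,-1],[[0,0,3],0,-1]]}}

```text
t: 19.05
tcp_pos: [0.5195, 0.1073, 0.2766]
tool_rot: [0.998, 0.059, 0.005, 0.005]
force: [-2.0, 0.2, 12.7]
finger_gap: -0.0
```

Request:
{"api": "servo_tool", "payload": {"rows": [[[0,0,1],0,-1],[[0,0,2],0,-1],[[0,0,3],0,-1],[[0,0,3],0,-1]]}}

```text
t: 19.45
tcp_pos: [0.5194, 0.1073, 0.2744]
tool_rot: [0.998, 0.059, 0.005, 0.005]
force: [-2.6, 0.8, 11.9]
finger_gap: 0.001
```

Request:
{"api": "servo_tool", "payload": {"rows": [[[0,0,0.7],0,-1],[[0,0,1.4],0,-1],[[0,0,2],0,-1],[[0,0,2],0,-1]]}}

```text
t: 19.85
tcp_pos: [0.5191, 0.1074, 0.273]
tool_rot: [0.998, 0.059, 0.005, 0.005]
force: [-2.6, 1.0, 10.2]
finger_gap: -0.0
```

Request:
{"api": "servo_tool", "payload": {"rows": [[[0,0,0.7],0,-1],[[0,0,1.4],0,-1],[[0,0,2],0,-1],[[0,0,2],0,-1]]}}

```text
t: 20.25
tcp_pos: [0.5189, 0.1074, 0.2718]
tool_rot: [0.998, 0.059, 0.005, 0.005]
force: [-2.7, -0.3, 11.1]
finger_gap: -0.0
```

Request:
{"api": "servo_tool", "payload": {"rows": [[[0,0,0.7],0,-1],[[0,0,1.4],0,-1],[[0,0,2],0,-1],[[0,0,2],0,-1]]}}

```text
t: 20.65
tcp_pos: [0.5186, 0.1073, 0.2703]
tool_rot: [0.998, 0.059, 0.004, 0.005]
force: [-2.5, -0.5, 10.8]
finger_gap: -0.001
```

Request:
{"api": "servo_tool", "payload": {"rows": [[[0,0,0.7],0,-1],[[0,0,1.4],0,-1],[[0,0,2],0,-1],[[0,0,2],0,-1]]}}

```text
t: 21.05
tcp_pos: [0.5182, 0.1073, 0.2688]
tool_rot: [0.998, 0.059, 0.004, 0.005]
force: [-3.6, 0.6, 10.5]
finger_gap: -0.002
```

Request:
{"api": "servo_tool", "payload": {"rows": [[[0,0,0.7],0,-1],[[0,0,1.4],0,-1],[[0,0,2],0,-1],[[0,0,2],0,-1]]}}

```text
t: 21.45
tcp_pos: [0.5182, 0.1073, 0.2686]
tool_rot: [0.998, 0.06, 0.004, 0.005]
force: [-4.2, 0.4, 18.3]
finger_gap: -0.004
```

Request:
{"api": "servo_tool", "payload": {"rows": [[[0,0,0.7],0,-1],[[0,0,1.4],0,-1],[[0,0,2],0,-1],[[0,0,2],0,-1]]}}

```text
t: 21.85
tcp_pos: [0.5181, 0.1074, 0.2686]
tool_rot: [0.998, 0.06, 0.005, 0.005]
force: [-4.2, -0.4, 20.7]
finger_gap: -0.001
```

Hard stop: no motion at 20.7 N. To test the catch, I'll back off a little and see whether the pack follows.

Request:
{"api": "servo_tool", "payload": {"rows": [[[0,0,-2],0,-1],[[0,0,-4],0,-1],[[0,0,-5],0,-1],[[0,0,-5],0,-1],[[0,0,-5],0,-1]]}}

```text
t: 22.35
tcp_pos: [0.518, 0.1073, 0.2731]
tool_rot: [0.998, 0.06, 0.004, 0.005]
force: [0.6, -0.2, 0.6]
finger_gap: 0.002
```

```bash
python3 -c "
from h import *
s=sense();print(s['force'],s['ft_torque'],s['tcp_pos'])"
```

```text
[ 0.63375771 -0.24741503  0.62228757] [0.01136075 0.05765408 0.03048967] [0.51799144 0.10734925 0.27314516]
```

Force dropped to zero after 4.5 mm of retreat and the pack did not follow, so it is caught. Withdrawing straight up.

Request:
{"api": "servo_tool", "payload": {"rows": [[[0,0,-4],0,-1],[[0,0,-8],0,-1],[[0,0,-13],0,-1],[[0,0,-18],0,-1],[[0,0,-24],0,-1],[[0,0,-30],0,-1]]}}

```text
t: 22.95
tcp_pos: [0.5178, 0.1077, 0.3038]
tool_rot: [0.998, 0.06, 0.005, 0.005]
force: [-0.0, -0.1, 0.2]
finger_gap: 0.002
```

Request:
{"api": "servo_tool", "payload": {"rows": [[[0,0,-10],0,-1],[[0,0,-30],0,-1],[[0,0,-60],0,-1],[[0,0,-90],0,-1],[[-20,0,-110],0,-1],[[-60,0,-120],0,-1],[[-90,0,-120],0,-1],[[-90,0,-120],0,-1]]}}

```text
t: 23.75
tcp_pos: [0.4229, 0.0983, 0.4235]
tool_rot: [0.998, 0.06, 0.003, 0.005]
force: [-0.8, 0.4, -0.4]
finger_gap: 0.002
```

```bash
python3 - <<'E'
from h import *
s=grab("wrist"); st=sense(); print(st["force"],st["tcp_pos"],st["t"])
P=s["P"]; hsv=cv2.cvtColor(s["image"],cv2.COLOR_BGR2HSV)
k=(abs(P[...,0]-.517)<.03)&(abs(P[...,1]-.105)<.045)&(hsv[...,2]>130); rep(s,"flaps",k,.123)
cv2.imwrite("pics/10.png",cv2.resize(s["image"],(768,576),interpolation=cv2.INTER_CUBIC))
E
```

```text
[ 0.35076087 -0.38779386  0.10548989] [0.42533244 0.09821736 0.4238124 ] 23.8
flaps 3227 z [0.1221 0.1231 0.1241] c [517. 108.] [33.4 71.4] 6.9
   rays c [517.5 105.9] [33.7 64.7] 6.9 [[496.79998779296875, 135.89999389648438], [504.6000061035156, 71.69999694824219], [538.0999755859375, 75.80000305175781], [530.2999877929688, 140.0]]
```

View pics/10.png

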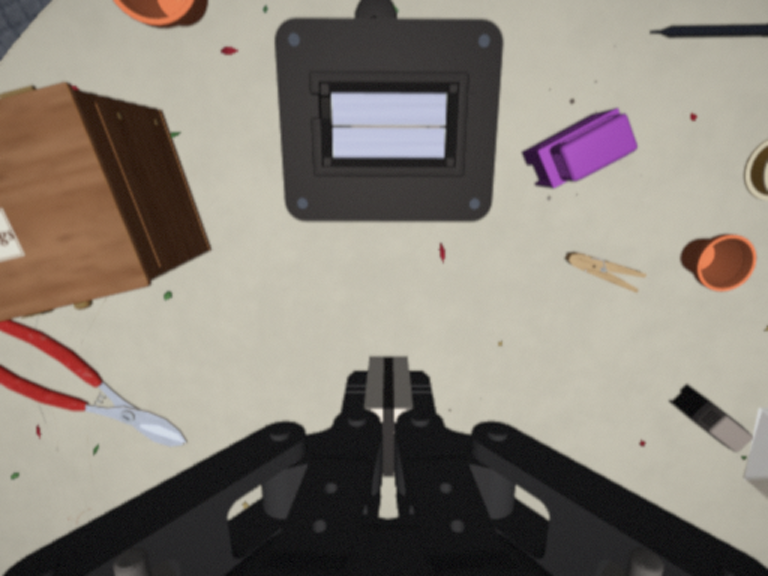

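The picture shows both flaps shut and level (388,125) at z=0.123, same as before, with the bystanders undisturbed and the arm clear. Handing in.

```bash
python3 -c "
from station import *
sign_off()"
```

```text
the job is handed in; nothing more can be done
```

The battery pack is in the dock and, as far as I could check, caught at the bottom with both flaps shut over it. I handed the job in at about 24 s of the 67 s; no verdict is reported.

**What I did:** I picked the larger non-purple pack by its head and set it in the mouth with its rib in the keyway. It stood on the lift about 43–45 mm below the rim. I released it there and pressed it down with closed fingertips.

**Last checks:**
- **Hard stop:** it came with the head about 35 mm below the rim, so the underside was about 105 mm down. The push peaked at 20.7 N as read at the tool, against the 22 N called safe.
- **Catch:** when I backed off 4.5 mm the force fell to zero and the pack did not follow, so it is held. I judged this from force; the pack is not visible under the flaps.
- **Flaps:** both are level at z = 0.123 m, the same as before.
- **Other things:** the pot, peg, part of the pen and the look-alikes showed undisturbed in the last picture. The gold ribbon spool was at the edge of the view and I did not measure it. The gripper was closed and clear of everything.

**What disagreed:**
- **Push rise:** the push reached about 14–15 N with the head only 20–25 mm below the rim, earlier than described. It then fell to about 10.5 N before the stop, and I felt no separate click 2 mm above it.
- **Mouth position:** the wrist and top cameras differed by about 1.5 mm on the mouth's x, and the wrist camera differed from the arm's reading by about 2 mm.

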